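# Make up two pump repair kits

### The arm

A 7-joint arm with a two-finger parallel gripper is mounted at the origin on the work surface. World frame = base frame: x ahead of the robot, y to its left, z up, the work surface at z = 0. Lengths are in mm, angles in rad, forces in N, time in s.
With the tool pointing down it reaches from about 400 to 900 mm from the base axis. Payload 5.6 kg.
Tool frame: the origin (TCP) lies midway between the tips of the shut fingers; the grasp point (between the pads) lies 19 mm behind it; z points along the fingers, y is the line along which they close (so a half turn about z gives the same grasp; the last joint's range is limited). The gripper opens to 92 mm and grips with 3 to 60 N. Pads are 20 mm wide; open, the fingers measure 128 mm over their backs; the gripper's body (75 mm by 189 mm) begins 69 mm behind the grasp point.
Start: joints at [1.136, 0.468, -0.012, 1.603, 0.006, 1.071, -0.056], TCP at [248.164, -600.769, 214.592] pointing down, gripper open.
Joint ranges: [-2.53, 2.53], [-0.31, 2.02], [-1.57, 1.55], [0.28, 2.44], [-1.29, 4.43], [0.15, 1.84], [-2.92, 2.92]. Speed limits (rad/s): [2.57, 2.57, 3.14, 3.14, 3.14, 3.14, 3.14].

### API

Orientations are given as a rotation vector (axis times angle).
In Python, from cell import robot, grip, kin, viewer gives the robot as it stands. Calls block until the motion is done:
- robot.movep(position, orientation): joint-space move of the TCP to a pose.
- robot.servo_line(position, feed=150, rotation=None): straight line of the TCP; rotation=None keeps the orientation; feed is the mean speed in mm/s.
- robot.goto_joints(angles): joint-space move.
- grip(opening, newtons=None): opening from 0.0 (shut) to 1.0 (fully open); newtons is the grip in N (None keeps the last); returns when the fingers have stopped.
- robot.hold(seconds).
- kin.ik(position, orientation): joint angles nearest the present ones, or None.
- robot.observe(): the state.
- viewer.read_camera(name): name is "side" or "top"; returns the picture (420x560x3 uint8, red, green, blue); there is no depth.
- viewer.camera_info(name): a dict with "camera_matrix" (3x3 intrinsics, pixels), "k1" (the pictures are not rectified: a ray, as slopes to the right and down, at radius r is drawn at 1 + k1 r^2 times it, then the intrinsics apply), "R" (3x3) and "t" (3): a world point X has camera coordinates R X + t. Camera axes: x right, y down, z forward; pixel columns grow to the right and rows downward; lengths in mm; the calibration is good to about 2 mm. A picture is of the moment at which its call begins. camera_info takes no time and is no camera call.
A pose or a line that the arm cannot do raises robot.IKError and nothing moves.
- robot.job_done(): hands the job in; it is judged then, once.
Trained networks look in the newest picture that a camera, given by its name, has taken for a name from the list of things; names that differ only in an ending like _2 or _b are one class to them, and where a whole thing is asked for, a point or a joint stands for the part that bears it (a point fixed in the world has none). Each returns a list of dicts, best first, with "confidence" (0 to 1); they miss things now and then, are a little off and sometimes report something else, mostly with a low value. They report only what shows in the picture. A call takes as long as a camera call. They do not tell look-alikes from the thing itself.
- viewer.silhouettes(name, camera): "mask" (420x560 bool, what is visible of it).
- viewer.pinpoint(name, camera): "at" ([x, y, z] in mm, in the coordinates of the camera as it stood for that picture, good to about 4 mm: a listed point, or the origin of a listed thing).
The state is a dict: "t": time; "joints": joint angles; "joint_velocities": joint speeds; "joint_torque": joint torques, N m; "tcp_pos": TCP position; "tcp_rot": TCP orientation; "contact_force": force on the tool from outside, world axes, zero at the start; "wrist_torque": the same for the moment, N m; "grip_width": opening from 0.0 (shut) to 1.0 (fully open); "grip_force": force on a finger pad.
Only numpy, scipy, OpenCV 4.12 (cv2) and the standard library are available. Lean on these libraries where they do the work, as an engineer would, in place of code of your own. Each camera call takes 0.05 s, during which the arm holds its last target. There are 200 camera calls.

### The job

Make up the two repair kits from the parts lying on the bench. The flat green tray gets the wide steel bearing in its larger pocket and the piston, standing up, in its smaller pocket; the rack gets the brass bush standing up in its square pocket, and on its sloped shelf the large flange plate with the small cover plate on top of it, both lying flat in the middle of the shelf's width, square to it, and each with an edge resting against the backstop at the foot of the slope. Let go of everything and leave it at rest.

Things in the scene. Friction and masses are not known exactly. Their poses are not given: they have to be found in the camera images.
- bearing: Wide roller bearing: plain steel ring standing on its flat face, outer diameter 62, bore 34, height 30 mm, about 0.3 kg. Origin at the centre of its underside, z up along its axis.
- piston: Pump piston: solid aluminium cylinder standing upright, diameter 40, height 55 mm, with three thin dark ring lines near its top; about 0.17 kg. Origin at the centre of its underside, z up.
- bush: Bush: small brass tube standing upright, outer diameter 34, bore 20, height 32 mm, about 0.11 kg. Origin at the centre of its underside, z up.
- flange: Flange plate: the larger square aluminium plate, 66 x 66 x 12 mm thick, lying flat, marked with a dark round spot in its middle and one near each corner (no real holes); about 0.15 kg. Origin at the centre of its underside, x and y along its edges, z up.
- cover: Cover plate: the smaller square steel plate, 46 x 46 x 12 mm thick, lying flat, with two small dark screw spots; about 0.15 kg. Origin at the centre of its underside, x and y along its edges, z up.
- tray: Flat green tray fixed on the bench, 100 (x) by 174 mm (y), two open pockets along y; walls and divider 4 mm thick, tops 13 mm above the bench, floor 3 mm thick. Origin: centre of its underside, z up. Larger pocket 92 x 92 mm inside, centre at x 0, y -37 mm; smaller pocket 92 (x) by 70 mm (y) inside, centre at x 0, y +48 mm.
- shelf: Green shelf (bare-metal backstop) of the rack, fixed, rising 20 degrees away from its backstop, which is at the low end nearest the robot. Origin midway across, where surface meets backstop face, 20 mm above the bench; x up the slope along the surface, y across, z out of the surface. Flat surface 109 mm long (x), 105 wide (y), no side walls. Backstop 6 mm thick, 27 mm out of the surface..
- bush_pocket: Square open pocket of the kit rack, green sheet metal, beside the shelf on the same dark base plate, fixed: 72 x 72 mm outside, walls 4 mm thick and 13 mm high, 64 x 64 mm inside, floor 4 mm thick. Origin at the centre of its underside, 8 mm above the bench; x and y along its walls, z up. The shelf's mid-line lies 92 mm from its centre, along its +y.
Things that resemble listed ones, but are neither listed nor needed, are in the scene too. Leave any blue look-alike of the part that bears shelf alone.

How it is judged (in metres and radians):
At the end, for the whole second after the job is handed in: Bearing, piston and bush stand flat in their own pockets; flange on the slope, cover on top, each flat (0.12 rad), square (0.2 rad), within 8 mm of the backstop and 15 mm of the mid-line; all at rest, released (y of bearing in the frame of tray between -0.055 and -0.019 m and x of bearing in the frame of tray between -0.018 and 0.018 m and z of bearing in the frame of tray between -0.002 and 0.008 m and angle between each of bearing, piston, bush's own z axis and vertical below 0.12 rad and y of piston in the frame of tray between 0.03 and 0.066 m and x of piston in the frame of tray between -0.028 and 0.028 m and z of piston in the frame of tray between -0.002 and 0.008 m and y of bush in the frame of bush_pocket between -0.018 and 0.018 m and x of bush in the frame of bush_pocket between -0.018 and 0.018 m and z of bush in the frame of bush_pocket between -0.001 and 0.009 m and x of flange in the frame of shelf between 0.029 and 0.041 m and y of flange in the frame of shelf between -0.015 and 0.015 m and z of flange in the frame of shelf between -0.005 and 0.005 m and angle between the z axis of each of flange, cover and the z axis of shelf, either way round below 0.12 rad and (angle between the x axis of flange and the x axis of shelf, either way round below 0.2 rad or angle between the x axis of flange and the y axis of shelf, either way round below 0.2 rad) and x of cover in the frame of shelf between 0.019 and 0.031 m and y of cover in the frame of shelf between -0.015 and 0.015 m and z of cover in the frame of shelf between 0.007 and 0.017 m and (angle between the x axis of cover and the x axis of shelf, either way round below 0.2 rad or angle between the x axis of cover and the y axis of shelf, either way round below 0.2 rad) and linear speed of each of bearing, piston, bush, flange, cover below 0.02 m/s); the robot touches nothing.
It also fails if it takes over 128 s, if anything falls off the work surface, if the arm or the gripper's body presses on something with over 40 N, if the wrist force passes 120 N, or if a joint passes its speed limit or range.

## Working session

There is one attempt and no reset: what is moved stays moved. The work goes in short steps, each a Python script; the robot and the scene stay as the last script left them, time stands still between calls to the robot, and variables do not carry over. Pictures are saved under pics/ and viewed, at most 14 in all, crops included, and the job is handed in when it is done.

```bash
ls; mkdir -p pics
python3 - <<'E'
from cell import robot, grip, kin, viewer
import cv2,numpy as np
for c in ("top","side"):
    im=viewer.read_camera(c); cv2.imwrite(f"pics/{c}0.png",im[:,:,::-1])
    i=viewer.camera_info(c); R=np.array(i["R"]);t=np.array(i["t"])
    print(c,np.round(i["camera_matrix"],1).tolist(),i["k1"],np.round(-R.T@t),np.round(R,2).tolist())
    for n in ["bearing","piston","bush","flange","cover","tray","shelf","bush_pocket"]:
        for d in viewer.pinpoint(n,c):
            p=np.array(d["at"]); print(n,round(d["confidence"],2),np.round(R.T@(p-t)))
print(robot.observe())
E
```

```text
pics
top [[396.1, 0.0, 279.6], [0.0, 396.1, 208.2], [0.0, 0.0, 1.0]] -0.01925407709631531 [ 376.    0. 1135.] [[0.02, -1.0, -0.02], [-1.0, -0.02, -0.09], [0.09, 0.02, -1.0]]
bearing 0.51 [480.  11.   3.]
piston 0.68 [ 454. -138.    0.]
bush 0.56 [637.  -4.   1.]
flange 0.79 [660. 137.  -1.]
cover 0.64 [493. 134.   3.]
tray 0.63 [ 535. -361.    4.]
tray 0.19 [491. 136.   2.]
shelf 0.78 [206. 310.  21.]
shelf 0.74 [461. 393.  22.]
bush_pocket 0.67 [502. 300.   6.]
bush_pocket 0.61 [269. 232.   9.]
side [[484.3, 0.0, 277.4], [0.0, 484.3, 223.2], [0.0, 0.0, 1.0]] 0.011545056555366036 [109. 718. 756.] [[-0.89, -0.45, 0.01], [-0.31, 0.6, -0.74], [0.33, -0.66, -0.67]]
bearing 0.64 [479.   7.   2.]
piston 0.69 [ 456. -131.   -2.]
bush 0.82 [636.  -3.   1.]
flange 0.77 [663. 139.  -2.]
cover 0.9 [487. 130.   2.]
tray 0.87 [ 537. -359.    6.]
shelf 0.84 [463. 396.  24.]
shelf 0.59 [206. 310.  22.]
bush_pocket 0.87 [506. 301.   9.]
bush_pocket 0.81 [271. 234.   7.]
{'t': 0.9, 'joints': array([ 1.13602042,  0.46749713, -0.01160032,  1.60272059,  0.00601588,
        1.07139636, -0.05627506]), 'joint_velocities': array([-1.47803672e-04, -4.93898654e-04, -1.40986402e-03, -7.09870313e-04,
        1.61502788e-03, -3.58976330e-04, -6.90655898e-05]), 'joint_torque': array([-3.79335224e-04, -5.20405805e+01, -1.29012071e-02, -2.44057631e+01,
       -5.67493751e-02,  1.13473096e-02,  6.42860613e-06]), 'tcp_pos': array([ 248.14393624, -600.76696402,  214.58569141]), 'tcp_rot': array([ 3.08149660e+00,  6.11407751e-01, -7.63321012e-05]), 'contact_force': array([-0.15564139, -0.9308345 , -0.09250128]), 'wrist_torque': array([ 0.02799745, -0.01052826,  0.0528921 ]), 'grip_force': 0.0, 'grip_width': 1.0010218094672032}
```

View pics/top0.png

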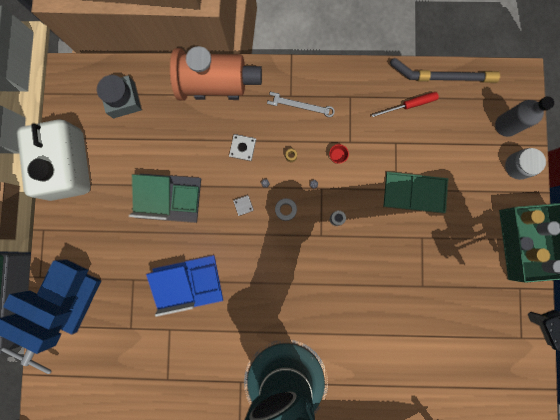

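View pics/side0.png

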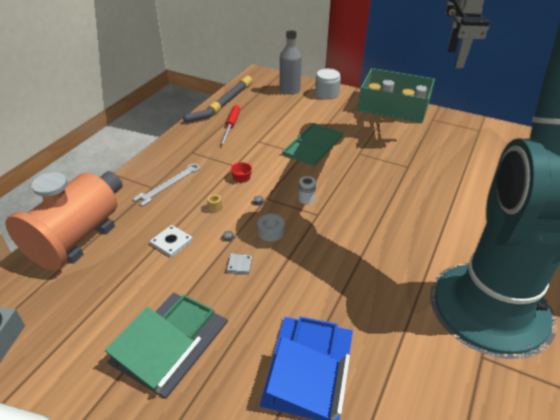

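The pictures show the bench parts:

- Flange at top px (243,148)
- Cover at (243,205)
- Bush at (291,155)
- Bearing at (286,209)
- Piston at (338,217)
- Tray at (415,192)
- Green rack at (166,196)

**Look-alikes:** the blue rack (185,283), the red ring (338,153, against the brass bush), and two dark nuts at (265,183) and (314,183, against the bearing). The big blue item at (50,310) and the bench tools are not needed. I choose the listed parts by colour and material.

Next I fit the models to the masks in both cameras.

```bash
cat > vis.py <<'E'
import numpy as np, cv2
from scipy.optimize import minimize
from cell import viewer
S=4
def world(c,p):
    i=viewer.camera_info(c); return np.array(i["R"]).T@(np.array(p)-np.array(i["t"]))
def proj(c,X):
    i=viewer.camera_info(c); K=np.array(i["camera_matrix"])
    C=np.atleast_2d(X)@np.array(i["R"]).T+np.array(i["t"]); s=C[:,:2]/C[:,2:]
    s=s*(1+i["k1"]*(s**2).sum(1,keepdims=True)); return s*[K[0,0],K[1,1]]+[K[0,2],K[1,2]]
def box(lx,ly,z0,z1,cx=0,cy=0): return np.array([[cx+a*lx/2,cy+b*ly/2,z] for a in(-1,1) for b in(-1,1) for z in(z0,z1)])
def cyl(d,h):
    a=np.linspace(0,2*np.pi,40,endpoint=False); return np.array([[d/2*np.cos(t),d/2*np.sin(t),z] for t in a for z in(0,h)])
M=dict(bearing=cyl(62,30),piston=cyl(40,55),bush=cyl(34,32),flange=box(66,66,0,12),cover=box(46,46,0,12),tray=box(100,174,0,13),bush_pocket=box(72,72,8,21))
rng=dict(flange=90,cover=90,bush_pocket=40,tray=40)
def place(m,v):
    c,s=np.cos(v[2]),np.sin(v[2]); return m@np.array([[c,-s,0],[s,c,0],[0,0,1]]).T+[v[0],v[1],0]
def sil(c,P):
    b=np.zeros((420*S,560*S),np.uint8); q=(proj(c,P)+.5)*S
    return cv2.fillConvexPoly(b,cv2.convexHull(np.round(q).astype(np.int32)),1)>0
def getmask(n,c,xy,tol=60):
    best=None; p=proj(c,[[xy[0],xy[1],10]])[0]
    for d in viewer.silhouettes(n,c):
        m=d["mask"].astype(np.uint8); ys,xs=np.nonzero(m)
        if len(xs) and np.hypot(xs.mean()-p[0],ys.mean()-p[1])<25:
            k=cv2.convexHull(np.c_[xs,ys].astype(np.int32)); m=cv2.fillConvexPoly(m*0,k,1)
            return cv2.resize(m*255,None,fx=S,fy=S,interpolation=cv2.INTER_LINEAR)>127
def fit(n,xy,cams=("top","side"),z0=0):
    ms={c:getmask(n,c,xy) for c in cams}; ms={c:m for c,m in ms.items() if m is not None}; out={}
    m=M[n]+[0,0,z0]
    def cost(v,cs):
        s=0
        for c in cs:
            a=sil(c,place(m,[v[0],v[1],v[2]/20])); s+=1-(a&ms[c]).sum()/max(1,(a|ms[c]).sum())
        return s/len(cs)
    yaws=np.radians(np.arange(0,rng[n],15)-(rng[n]//2 if n in("tray","bush_pocket") else 0)) if n in rng else [0]
    r=[]
    for cs in [tuple(ms)]+[(c,) for c in ms]:
        y=min(yaws,key=lambda y:cost([*xy,y*20],cs))
        o=minimize(cost,[*xy,y*20],args=(cs,),method="Nelder-Mead",options=dict(initial_simplex=np.array([[*xy,y*20],[xy[0]+6,xy[1],y*20],[xy[0],xy[1]+6,y*20],[xy[0],xy[1],y*20+4]]),xatol=.2,fatol=1e-4,maxiter=120))
        r.append((cs,np.round(o.x[:2],1),round(np.degrees(o.x[2]/20),1),round(1-o.fun,3)))
    return r
E
python3 - <<'E'
from vis import *
from cell import viewer
ims={c:viewer.read_camera(c) for c in("top","side")}
for n,xy in dict(bearing=(480,9),piston=(455,-135),bush=(636,-3),flange=(661,138),cover=(490,132),tray=(536,-360),bush_pocket=(504,300)).items():
    print(n,*fit(n,xy),sep="\n  ")
im=cv2.cvtColor(ims["top"],cv2.COLOR_RGB2BGR)
for d in viewer.silhouettes("shelf","top"):
    c,_=cv2.findContours(d["mask"].astype(np.uint8),0,2); cv2.drawContours(im,c,-1,(0,0,255),1)
    r=[cv2.minAreaRect(k) for k in c]; print(d["confidence"],r)
a=cv2.resize(im[120:250,120:220],None,fx=4,fy=4,interpolation=cv2.INTER_CUBIC)
b=cv2.resize(ims["top"][130:230,220:350,::-1],(400,308),interpolation=cv2.INTER_CUBIC)
o=np.zeros((520,800,3),np.uint8);o[:,:400]=a;o[:308,400:]=b
cv2.imwrite("pics/crop1.png",o)
E
```

```text
bearing
  (('top', 'side'), array([478.6,   9.4]), np.float64(-0.8), np.float64(0.942))
  (('top',), array([477.9,   9.6]), np.float64(13.8), np.float64(0.959))
  (('side',), array([479.7,   9.4]), np.float64(7.1), np.float64(0.947))
piston
  (('top', 'side'), array([ 457.1, -138.8]), np.float64(10.8), np.float64(0.863))
  (('top',), array([ 456. , -137.8]), np.float64(9.6), np.float64(0.854))
  (('side',), array([ 456.8, -137.7]), np.float64(8.8), np.float64(0.883))
bush
  (('top', 'side'), array([635.4,  -3.1]), np.float64(6.9), np.float64(0.845))
  (('top',), array([632.9,  -3.5]), np.float64(5.5), np.float64(0.802))
  (('side',), array([636.5,  -3.4]), np.float64(-2.3), np.float64(0.934))
flange
  (('top', 'side'), array([660., 139.]), np.float64(79.2), np.float64(0.924))
  (('top',), array([658.1, 139.6]), np.float64(80.4), np.float64(0.926))
  (('side',), array([660. , 139.1]), np.float64(79.5), np.float64(0.939))
cover
  (('top', 'side'), array([490.8, 130.3]), np.float64(21.0), np.float64(0.908))
  (('top',), array([490. , 130.3]), np.float64(24.9), np.float64(0.885))
  (('side',), array([490.8, 130.2]), np.float64(21.2), np.float64(0.932))
tray
  (('top', 'side'), array([ 535.8, -360.8]), np.float64(-5.4), np.float64(0.957))
  (('top',), array([ 535.3, -361.1]), np.float64(-5.2), np.float64(0.963))
  (('side',), array([ 537. , -361.5]), np.float64(-5.9), np.float64(0.964))
bush_pocket
  (('top', 'side'), array([504.6, 298.2]), np.float64(-2.3), np.float64(0.894))
  (('top',), array([503.1, 298.9]), np.float64(-2.5), np.float64(0.944))
  (('side',), array([505.2, 293.7]), np.float64(-2.8), np.float64(0.88))
0.68 [((149.9930877685547, 196.6312255859375), (39.99727249145508, 43.728946685791016), 3.012787342071533)]
0.68 [((170.3235626220703, 289.7941589355469), (43.89894104003906, 39.53330612182617), 75.96376037597656)]
```

View pics/crop1.png

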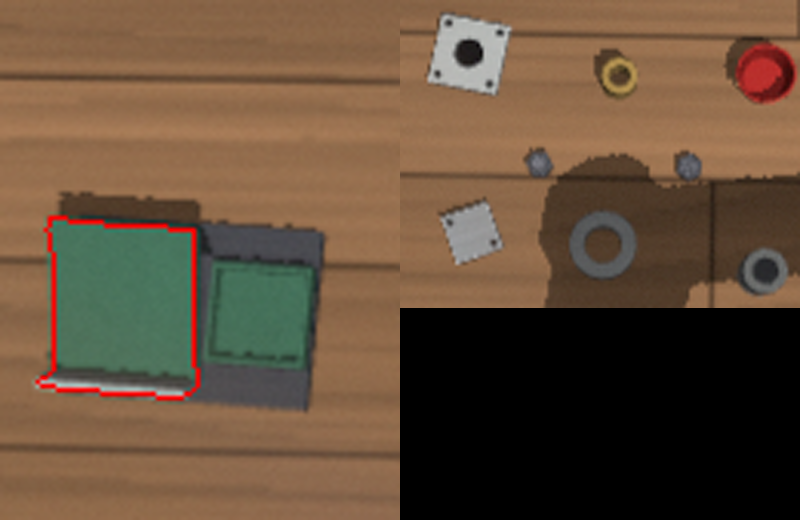

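The crop confirms the flange, cover, brass bush and bearing, with the red ring and nuts kept apart. It also shows the shelf with its pale backstop on the low-x side. Next I fit the shelf and then do the flange.

```bash
cat > arm.py <<'E'
import numpy as np
from scipy.spatial.transform import Rotation as Ro
from cell import robot, grip, kin, viewer
def down(yaw,Rb=np.eye(3)):
    """tool down in frame Rb, closing line (tool y) at angle yaw (deg) from that frame's x; nearer half turn"""
    best=None; cur=Ro.from_rotvec(robot.observe()["tcp_rot"]).as_matrix()
    for k in (0,180):
        a=np.radians(yaw+k); y=np.array([np.cos(a),np.sin(a),0]); z=np.array([0,0,-1.]); x=np.cross(y,z)
        m=Rb@np.c_[x,y,z]; s=np.trace(m.T@cur)
        if best is None or s>best[0]: best=(s,m)
    return Ro.from_matrix(best[1]).as_rotvec()
def st(msg=""):
    o=robot.observe(); print(msg,"t%.1f"%o["t"],np.round(o["tcp_pos"],1),"F",np.round(o["contact_force"],1),"w%.1f g%.1f"%(o["grip_width"]*92,o["grip_force"])); return o
def pick(xy,yaw,z,force=25,up=150,opening=1.0):
    r=down(yaw); robot.movep([*xy,z+90],r); grip(opening)
    robot.servo_line([*xy,z],150); grip(0.0,force); st("gripped")
    robot.servo_line([*xy,up],250); return st("up")
E
python3 - <<'E'
from vis import *
from scipy.spatial.transform import Rotation as Ro
P=np.array([[x,y,0] for x in(0,109) for y in(-52.5,52.5)]+[[x,y,z] for x in(-6,0) for y in(-52.5,52.5) for z in(0,27)])
sh=P@Ro.from_euler("y",-20,degrees=True).as_matrix().T+[0,0,20]
for c in("top","side"): viewer.read_camera(c)
# add below-surface sheet points neglected
M["shelf"]=sh; rng["shelf"]=40
import vis
old=vis.getmask
vis.getmask=lambda n,c,xy:old(n,c,(xy[0]+45,xy[1]))
print(*fit("shelf",(462,394)),sep="\n")
print(proj("top",[[462+45,394,10]]))
E
```

```text
(('top', 'side'), array([460.4, 394.4]), np.float64(-3.4), np.float64(0.958))
(('top',), array([459.2, 392.2]), np.float64(-2.8), np.float64(0.961))
(('side',), array([460.8, 395.5]), np.float64(-3.9), np.float64(0.978))
[[152.38233112 196.98272006]]
```

```bash
cat >> arm.py <<'E'
SO=np.array([461,393.,20]); YAW=-3
RS=(Ro.from_euler("z",YAW,degrees=True)*Ro.from_euler("y",-20,degrees=True)).as_matrix()
def S(p): return SO+RS@np.array(p,float)
def toS(p): return RS.T@(np.array(p)-SO)
def guarded(d,dist,thr,step=1.0,feed=20):
    """step along world unit vector d until force against it rises by thr"""
    o=robot.observe(); p0=o["tcp_pos"].copy(); f0=o["contact_force"]@d
    for k in range(1,int(dist/step)+1):
        robot.servo_line(p0+d*step*k,feed); f=robot.observe()["contact_force"]@d-f0
        if f<-thr: break
    print("guarded %.0f mm, dF %.1f"%(k*step,f))
E
python3 - <<'E'
from arm import *
r=down(90,RS)
print([kin.ik(S(p),r) is not None for p in ((36,0,80),(36,0,4),(25,0,90))])
pick((660,139),79.2,4)
robot.movep(S((38,0,60)),down(90,RS)); st("above shelf"); robot.hold(.2)
from vis import cv2
for c in("top","side"): cv2.imwrite(f"pics/{c}1.png",viewer.read_camera(c)[:,:,::-1])
E
```

```text
[True, True, True]
gripped t6.4 [660.3 139.    4.5] F [-0.7 -0.9  3.7] w66.2 g25.0
up t7.2 [658.8 138.5 148.3] F [ 0.4  0.3 -2.5] w65.6 g25.0
above shelf t8.4 [477.  391.1  88.9] F [-0.2  0.5 -1.7] w65.6 g25.0
```

View pics/side1.png

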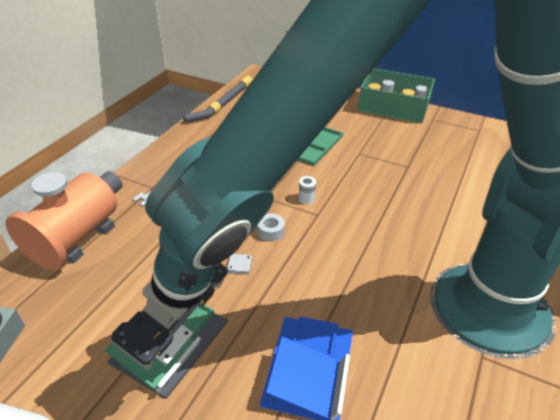

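The flange is held (width 66 mm) above the green shelf, near px (165,340). Now I lower it under guard and seat it.

Run:
```python
from arm import *
robot.servo_line(S((38,0,12)),100); robot.hold(.2)
guarded(-RS[:,2],14,4); print(toS(st("down")["tcp_pos"]))
robot.servo_line(robot.observe()["tcp_pos"]+RS[:,2]*1,20)
guarded(-RS[:,0],9,5); print(toS(st("back")["tcp_pos"]))
grip(0.92); print(toS(st("rel")["tcp_pos"])); p=robot.observe()["tcp_pos"]
robot.servo_line(p+RS[:,2]*100,200)
st()
```

```text
guarded 9 mm, dF -10.6
down t11.8 [495.5 391.9  37.4] F [-4.9 -1.5  8.2] w65.5 g25.0
[38.3590059   0.67443976  4.5894203 ]
guarded 7 mm, dF -7.6
back t13.8 [490.7 392.1  37. ] F [ 7.  -0.7  0.8] w65.4 g25.0
[33.70790618  0.63049704  5.82544284]
rel t14.2 [488.  392.5  35.8] F [0.2 0.2 0.3] w84.6 g0.0
[30.78195718  0.87763375  5.57603093]
 t14.9 [453.8 393.8 129.3] F [ 0.3 -0.  -0.4] w84.6 g0.0
```

Run:
```python
from arm import *
from vis import *
pick((490.8,130.3),111,4)
viewer.read_camera("side"); i=viewer.read_camera("top"); cv2.imwrite("pics/top2.png",cv2.resize(i[150:250,100:230,::-1],None,fx=5,fy=5,interpolation=cv2.INTER_CUBIC))
for c in("top","side"):
    for d in viewer.pinpoint("flange",c): print(c,d["confidence"],toS(world(c,d["at"])))
```

```text
gripped t17.9 [490.8 130.4   4.1] F [-0.2 -0.1  1.5] w45.5 g25.0
up t18.6 [489.9 129.9 149. ] F [-0.4 -1.  -1.1] w45.3 g25.0
top 0.77 [36.96071483 -1.63457709 -1.02588155]
side 0.64 [37.49552184 -0.422321    1.62082821]
```

View pics/top2.png

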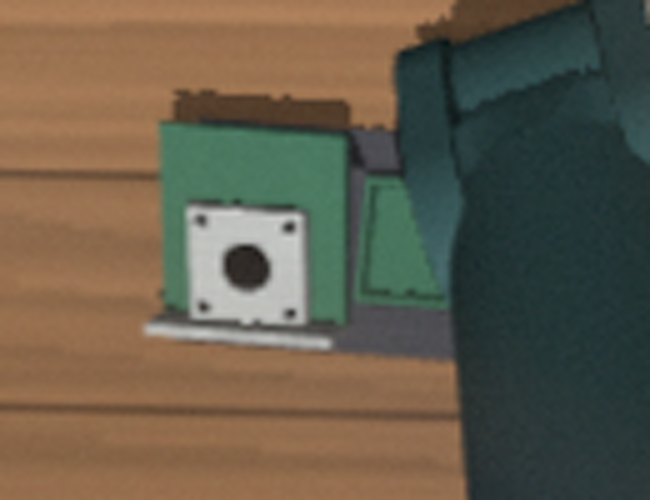

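The flange lies flat, square and against the backstop, spanning crop px (187–308, 205–325). Next is the cover.

Run:
```python
from arm import *
from vis import *
robot.movep(S((28,0,70)),down(90,RS)); st()
robot.servo_line(S((28,0,23)),100); robot.hold(.2)
guarded(-RS[:,2],12,4); print(toS(st("down")["tcp_pos"]))
robot.servo_line(robot.observe()["tcp_pos"]+RS[:,2]*1,20)
guarded(-RS[:,0],9,5); print(toS(st("back")["tcp_pos"]))
grip(0.85); print(toS(st("rel")["tcp_pos"])); p=robot.observe()["tcp_pos"]
robot.servo_line(p+RS[:,2]*100,200)
pick((635.7,-3.2),90+0,15,20)
i=viewer.read_camera("top"); a=cv2.resize(i[150:250,100:230,::-1],(400,308),interpolation=cv2.INTER_CUBIC)
i=viewer.read_camera("side"); b=cv2.resize(i[270:400,80:250,::-1],(400,306),interpolation=cv2.INTER_CUBIC)
cv2.imwrite("pics/3.png",np.hstack([a[:306],b]))
for c in("top","side"):
    for n in("flange","cover"):
        for d in viewer.pinpoint(n,c): print(c,n,d["confidence"],toS(world(c,d["at"])))
```

```text
Traceback (most recent call last):
TypeError: 'int' object is not callable
```

Run:
```python
from vis import *
from arm import *
robot.movep(S((28,0,70)),down(90,RS)); st()
robot.servo_line(S((28,0,23)),100); robot.hold(.2)
guarded(-RS[:,2],12,4); print(toS(st("down")["tcp_pos"]))
robot.servo_line(robot.observe()["tcp_pos"]+RS[:,2]*1,20)
guarded(-RS[:,0],9,5); print(toS(st("back")["tcp_pos"]))
grip(0.85); print(toS(st("rel")["tcp_pos"])); p=robot.observe()["tcp_pos"]
robot.servo_line(p+RS[:,2]*100,200)
pick((635.7,-3.2),90+0,15,20)
i=viewer.read_camera("top"); a=cv2.resize(i[150:250,100:230,::-1],(400,308),interpolation=cv2.INTER_CUBIC)
i=viewer.read_camera("side"); b=cv2.resize(i[270:400,80:250,::-1],(400,306),interpolation=cv2.INTER_CUBIC)
cv2.imwrite("pics/3.png",np.hstack([a[:306],b]))
for c in("top","side"):
    for n in("flange","cover"):
        for d in viewer.pinpoint(n,c): print(c,n,d["confidence"],toS(world(c,d["at"])))
```

```text
t20.0 [463.9 391.7  95.1] F [ 0.1  0.1 -1.2] w45.3 g25.0
guarded 8 mm, dF -6.6
down t22.8 [482.1 392.5  44.9] F [-3.  -0.9  4.9] w45.7 g25.0
[28.33560754  0.58813206 16.21755007]
guarded 8 mm, dF -6.7
back t25.1 [476.8 392.8  44.2] F [ 7.3 -0.9 -0.3] w45.7 g25.0
[23.15194587  0.65455009 17.35179333]
rel t25.7 [474.1 393.1  43. ] F [ 0.4 -0.5 -0.1] w78.3 g0.0
[20.21304952  0.74561483 17.16020259]
gripped t30.1 [635.7  -3.1  15. ] F [-0.7  0.4 -0.1] w34.1 g20.0
up t30.8 [634.6  -3.2 148.7] F [ 0.  -0.4 -1.9] w34.0 g20.0
top flange 0.72 [34.11165326 -1.43894868 -0.37428529]
top flange 0.29 [23.74158754  1.58105645 11.95581228]
top cover 0.64 [28.12242268  6.31865812 13.00624736]
side flange 0.88 [34.4648672   1.40273303 -2.88409246]
side cover 0.75 [19.35534293 -0.40966326 14.66206085]
```

View pics/3.png

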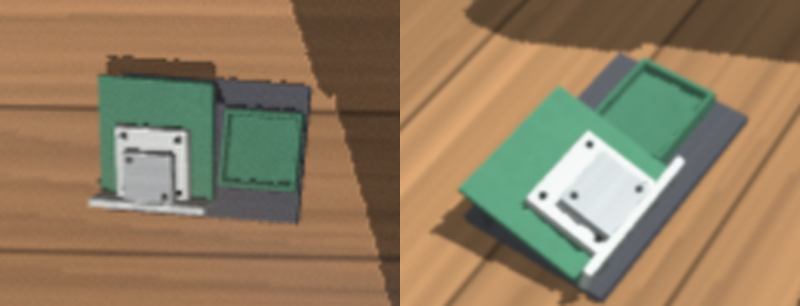

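Flange and cover lie flat against the backstop: the cover is centred at px (148,177) on the flange at (152,165). Next the bush, then the bearing.

Run:
```python
from vis import *
from arm import *
Z=np.array([0,0,-1.])
b=[504.5,298.5]
robot.movep([*b,110],down(-3)); st(); robot.servo_line([*b,36],120); robot.hold(.2)
guarded(Z,13,4,feed=25); st("bush down"); grip(0.6); st("rel")
robot.servo_line([*b,150],250)
pick((478.6,9.4),0,14,40)
i=viewer.read_camera("top"); cv2.imwrite("pics/top4.png",cv2.resize(i[150:250,100:230,::-1],None,fx=4,fy=4,interpolation=cv2.INTER_CUBIC))
for d in viewer.pinpoint("bush","top"): print(d["confidence"],world("top",d["at"]))
```

```text
t32.3 [505.7 297.  110. ] F [ 0.6 -0.4 -1.3] w33.8 g20.0
guarded 11 mm, dF -7.8
bush down t36.0 [505.2 299.   26.9] F [-1.4 -0.3  6.6] w33.9 g20.0
rel t36.5 [505.1 298.8  25.8] F [ 1.1  0.4 -0.1] w55.3 g0.0
gripped t40.3 [479.1   9.4  14.4] F [ 0.5 -0.8  4.3] w59.6 g40.0
up t41.0 [477.3   9.1 148.8] F [-0.1 -0.8 -3.3] w59.6 g40.0
0.67 [504.17185182 298.43159863  13.90830779]
```

View pics/top4.png

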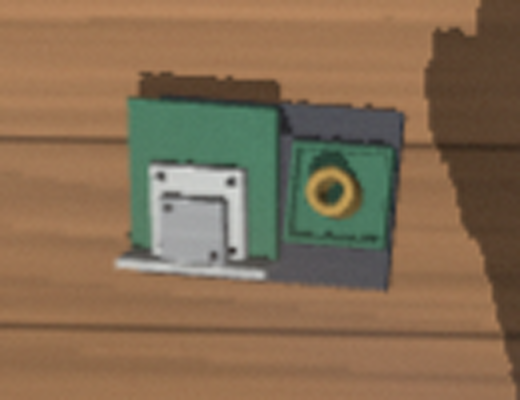

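The bush stands in the square pocket at px (333,192). The bearing's grip width of 59.6 mm, against 62, deserves a look above the tray.

Run:
```python
from vis import *
from arm import *
th=np.radians(-5.4); T=lambda x,y:[535.8+x*np.cos(th)-y*np.sin(th),-360.8+x*np.sin(th)+y*np.cos(th)]
p=T(0,-37); print(p)
robot.movep([*p,110],down(-5.4)); robot.hold(.2); st()
i=viewer.read_camera("side"); cv2.imwrite("pics/5.png",cv2.resize(i[60:200,220:420,::-1],(800,560),interpolation=cv2.INTER_CUBIC))
```

```text
[np.float64(532.3179924072149), np.float64(-397.63579269031396)]
 t42.9 [ 533.2 -396.3  110.4] F [ 0.6 -0.6 -3.2] w60.0 g40.0
```

View pics/5.png

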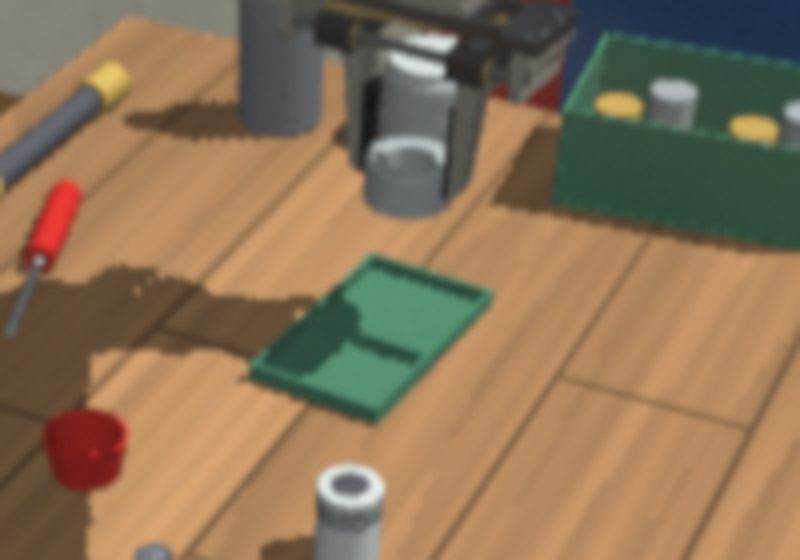

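The bearing hangs upright in the grip at px (405,175), held squarely. Place it, then the piston.

Run:
```python
from vis import *
from arm import *
Z=np.array([0,0,-1.])
th=np.radians(-5.4); T=lambda x,y:[535.8+x*np.cos(th)-y*np.sin(th),-360.8+x*np.sin(th)+y*np.cos(th)]
def tt(w): d=np.array(w[:2])-[535.8,-360.8]; return np.round([d[0]*np.cos(th)+d[1]*np.sin(th),-d[0]*np.sin(th)+d[1]*np.cos(th),w[2]],1)
def put(p,h,o):
    robot.movep([*p,h+90],down(-5.4)); robot.servo_line([*p,h+8],120); robot.hold(.2)
    guarded(Z,11,4,feed=25); st("down"); grip(o); st("rel"); robot.servo_line([*p,160],250)
put(T(0,-37),17,0.95)
pick((457,-138.3),0,20,25)
put(T(0,48),23,0.7)
robot.goto_joints([1.136,0.468,-0.012,1.603,0.006,1.071,-0.056]); 
robot.movep([420,0,350],down(0)); st("away")
for c in("top","side"):
    i=viewer.read_camera(c)
    cv2.imwrite(f"pics/end_{c}.png",i[:,:,::-1])
    for n in("bearing","piston","bush","flange","cover"):
        for d in viewer.pinpoint(n,c):
            w=world(c,d["at"]); print(c,n,round(d["confidence"],2),tt(w) if n in("bearing","piston") else toS(w) if n!="bush" else w)
```

```text
guarded 9 mm, dF -4.8
down t46.4 [ 533.  -398.2   17.5] F [-1.3 -0.1  0.7] w60.2 g40.0
rel t47.0 [ 532.9 -398.1   17.1] F [-0.1 -0.8 -1.3] w87.6 g0.0
gripped t50.7 [ 456.8 -138.3   20. ] F [-1.2  0.4  1.3] w39.5 g25.0
up t51.3 [ 456.1 -138.2  149. ] F [-0.6 -0.2 -1.9] w39.9 g25.0
guarded 10 mm, dF -7.9
down t55.7 [ 541.1 -313.4   23. ] F [-2.   0.8  6.4] w39.8 g25.0
rel t56.2 [ 540.9 -313.3   21.8] F [ 0.6 -0.2 -0.3] w64.7 g0.0
away t60.7 [420.2  -1.  349.8] F [ 0.7  0.3 -0.7] w64.5 g0.0
top bearing 0.64 [ -0.1 -34.5   4.5]
top piston 0.64 [-2.  47.6  2.8]
top bush 0.55 [504.71436204 299.14360254   9.05251403]
top flange 0.65 [35.97342177 -1.55757334  0.37387658]
top cover 0.81 [25.01237681  5.76748275 12.05030783]
top cover 0.18 [ 44.0409524  -90.34255127 -21.53577071]
side bearing 0.78 [ -3.6 -37.1   2.8]
side piston 0.88 [-0.6 53.3  0.9]
side bush 0.58 [503.83056522 298.89114688  15.79027638]
side flange 0.73 [35.22437521  1.26366965 -2.39032231]
side cover 0.68 [20.94501736 -1.82122436 15.30270932]
```

View pics/end_top.png

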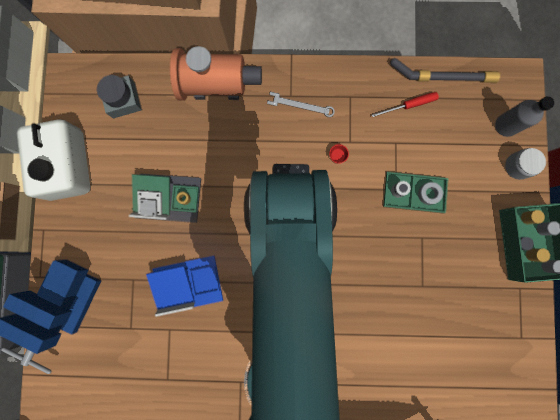

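View pics/end_side.png

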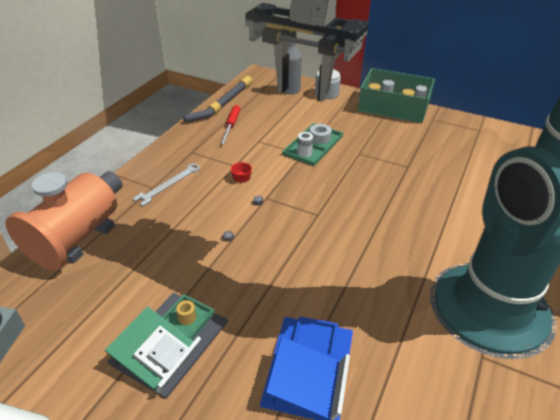

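Everything is in place. The bearing is at top px (432,193), the piston at (403,188), the bush at (182,198), and the flange with the cover at (150,203). The measured positions are inside the limits, so I hand in.

Run:
```python
from cell import robot
robot.hold(.3); print(robot.job_done())
```

```text
the job is handed in; nothing more can be done
None
```

I made up both kits and handed the job in at about 61 s on the robot's clock (limit 128 s): all five parts are placed and released, and their camera-measured positions were inside the limits, but the hand-in call returned no verdict.

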